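Fit the bin label and hold it home

ROBOT

A 6-joint arm with a two-finger parallel gripper is mounted at the origin on the work surface. World frame = base frame: x ahead of the robot, y to its left, z up, the work surface at z = 0. Lengths are in m, angles in rad, forces in N, time in s.
With the tool pointing down it reaches from about 0.35 to 0.975 m from the base axis. Payload 4.9 kg.
Tool frame: the origin (TCP) lies midway between the tips of the shut fingers; the grasp point (between the pads) lies 19 mm behind it; z points along the fingers, y is the line along which they close (so a half turn about z gives the same grasp; the last joint's range is limited). The gripper opens to 85 mm and grips with 20 to 120 N. Pads are 22 mm wide; open, the fingers measure 114 mm over their backs; the gripper's body (76 mm by 85 mm) begins 54 mm behind the grasp point. The pads swing forward as they close: fully open they stand 13 mm farther back than shut.
Start: joints at [1.008, 0.053, 1.613, -0, 1.476, -0.119], TCP at [0.268, 0.564, 0.231] pointing down, gripper open.
Joint ranges: [-3.01, 3.01], [-1.01, 2.22], [0.06, 2.58], [-1.02, 4.17], [0.09, 2.62], [-3.14, 3.14]. Speed limits (rad/s): [2.57, 2.57, 3.14, 3.14, 3.14, 3.14].

INTERFACE

Orientations are given as a unit quaternion [w, x, y, z].
In Python, from plant import manip, cams gives the robot as it stands (manip), with the cameras (cams).
- The arm moves only by the shell command python3 shift.py 'ROWS'. ROWS is a JSON object with one list for each field, all of the same length, 1 to 5, a row being the entries at one place: aperture (the opening from 0.0 (shut) to 1.0 (fully open)), sx, sy, sz (the shift in shares of the most that a row can go, 1 being 62.5 mm), ax, ay, az (a rotation vector in normalised numbers (1 is pi rad)); each row shifts and turns the commanded pose from where the row before left it, along the tool's axes as they then stand; what a row does not reach is not made up. A row lasts 1/8 s, in which the tool goes at most 0.0625 m and 0.188 rad, less where a joint would pass 70% of its speed; a pose out of reach is approached as far as the arm can. The fingers move at their own pace and stop on an object; the grip force is fixed at half the most. Time passes only in rows, so rows that do not move let the fingers close. It prints the time, the measured TCP pose, the force, the opening and the grip force at its end. A shift or turn number past 1, either way, is cut back to 1. Input that does not fit is refused with a message, and nothing moves.
- manip.state(): the state, without advancing time (a new reading comes with each control period).
- cams.grab_frame(name): name is "side" or "top" or "wrist"; returns the picture (480x640x3 uint8, red, green, blue); there is no depth.
- cams.camera_params(name): a dict with "intrinsics" (3x3 intrinsics, pixels), "xyz" and "orientation" of the camera in the world. Camera axes: x right, y down, z forward; pixel columns grow to the right and rows downward; lengths in m; the calibration is good to about 2 mm. A picture is of the moment at which its call begins: read the wrist's pose just before it. camera_params takes no time and is no camera call; for the wrist camera it gives the pose at the moment of the call.
- manip.job_done(): hands the job in; it is judged then, once.
The state is a dict: "time": time; "joint_pos": joint angles; "joint_vel": joint speeds; "joint_efforts": joint torques, N m; "tool_pos": TCP position; "tool_rot": TCP orientation; "contact_force": force on the tool from outside, world axes, zero at the start; "ft_torque": the same for the moment, N m; "gripper_width": opening from 0.0 (shut) to 1.0 (fully open); "grasp_force": force on a finger pad.
Only numpy, scipy, OpenCV 4.12 (cv2) and the standard library are available. Lean on these libraries where they do the work, as an engineer would, in place of code of your own. Each camera call takes 0.05 s, during which the arm holds its last target. There are 200 camera calls.

TASK

Take the label holder with the blue head out of the wooden block and push it, upright and with its card facing the front of the riser, down behind the lip of the empty clip until you feel the sprung bed bottom out; do not ram it. Finish while still holding it pressed fully home, not letting go (I will then drive the locking screw), and leave everything else where it stands.

Things in the scene. Friction and masses are not known exactly. Their poses are not given: they have to be found in the camera images.
- holder: label holder with BLUE head, the one to fit, upright in a block slot. 56 mm wide (y), 74 high (z). Lower 38 mm: white foot plate 5 mm thick (x). Upper 36 mm: blue head 10 mm thick (x); grip it there, one finger in front, one behind. Paper card with blue band on its front face, -x. 40 to 85 g. Origin: centre of its underside, midway in its thickness
- card (a point): centre of the card on the front (-x) face of the blue holder: 5.6 mm in front of its middle plane, 55 mm above its underside
- block: fixed wooden block, 50 (x) x 232 (y) x 26 mm high; three slots in line along its y, 75 mm apart, 16 mm deep, hold a blue, a red and a green label holder in any order, cards facing the block's -x, 19 mm between neighbours' ends. Their undersides are 10 mm above the bench, their heads wholly above the block. Origin: centre of its underside
- clip: EMPTY aluminium clip, fixed on the riser's front edge: slot open at the top, 8 mm wide (x), 62 long (y), end stops 22 high. Front lip (-x, the robot's side) 26 mm high plus flared edge to 30; back wall (+x, bins' side) 36 high; both 4 thick. Holder goes in from above at the clip's own yaw (card to -x); home, its underside is at z = 10 mm. Origin: centre of its underside, 80 mm above the bench
- bed (a joint): orange sprung bed in the empty clip's slot, travel down in m: 0 = up (top 16 mm above the clip's origin), 0.006 = on its hard stop (top at 10 mm). Its spring pushes up with 5 N at 0, 11 N at 0.006, and lifts the holder again if let go; pushing down with 12 N or more bottoms it
- riser: fixed low dark steel riser with red front edge, 200 (x) x 340 (y) x 80 mm high; three clips in a row along its front (-x) edge, 78 mm before its centre, 108 mm apart, in any order: one empty, two filled with grey holders; yellow bins behind them. Origin: centre of its underside
- clip_full_a: a clip like the empty one, already filled with a grey holder, which is fixed (its top 84 mm above the riser's top). Origin: centre of its underside
- clip_full_b: the other filled clip, same. Origin: centre of its underside
- holder_red: label holder, same shape and size as holder, RED plastic head, standing in another slot of the block. Not to be used. Origin: centre of its underside
- holder_green: label holder, same shape and size as holder, GREEN plastic head, standing in another slot of the block. Not to be used. Origin: centre of its underside
- bin_0: open yellow parts bin, 100 x 92 x 50 mm high, with steel pins, standing loose on the riser about 120 mm behind one of the clips (bin centre to clip centre); its front wall is about 70 mm behind the clip. Origin: centre of its underside
- bin_1: open yellow parts bin, 100 x 92 x 50 mm high, with brass pins, standing loose on the riser about 120 mm behind one of the clips (bin centre to clip centre); its front wall is about 70 mm behind the clip. Origin: centre of its underside
- bin_2: open yellow parts bin, 100 x 92 x 50 mm high, with dark pins, standing loose on the riser about 120 mm behind one of the clips (bin centre to clip centre); its front wall is about 70 mm behind the clip. Origin: centre of its underside
- bottle: white squeeze bottle, diameter 60, 150 mm high, standing on the bench. Origin: centre of its underside
- screwdriver: screwdriver lying on the bench. Origin: middle of its underside
- bushing: loose brass bushing, diameter 44, 30 mm high, standing on the bench. Origin: centre of its underside

How it is judged:
By the outcome, as a careful person would: the job done as asked, in the order asked, and still so for the second after the job is handed in, while the arm keeps its last pose, push and grip.
It also fails if it takes over 38 s, if anything falls off the work surface, if the arm or the gripper's body presses on something with over 40 N, if the wrist force passes 120 N, or if a joint passes its speed limit or range.

## Working session

There is one attempt and no reset: what is moved stays moved. The work goes in short steps, Python scripts to look and compute and a shell command to move; the robot and the scene stay as the last step left them, time stands still between calls to the robot, and variables do not carry over. Pictures are saved under pics/ and viewed, at most 10 in all, crops included, and the job is handed in when it is done.

```bash
ls; mkdir -p pics
python3 - <<'E'
from plant import manip, cams
import cv2
for n in("side","top"):
    cv2.imwrite(f"pics/{n}0.png",cams.grab_frame(n)[:,:,::-1]); c=cams.camera_params(n);print(n,c)
s=manip.state();print(s)
E
```

```text
pics
plant.py
shift.py
side {'intrinsics': array([[620.04322359,   0.        , 317.05136679],
       [  0.        , 620.04322359, 237.80381992],
       [  0.        ,   0.        ,   1.        ]]), 'xyz': array([-0.14282873, -0.69572922,  0.8305281 ]), 'orientation': array([-0.42230207,  0.83735689, -0.30738201,  0.16127834])}
top {'intrinsics': array([[551.20753872,   0.        , 321.84141704],
       [  0.        , 551.20753872, 237.37760693],
       [  0.        ,   0.        ,   1.        ]]), 'xyz': array([0.49366792, 0.08751123, 1.27800234]), 'orientation': array([-0.01158039,  0.71362596, -0.69996034,  0.02567896])}
{'time': 0.1, 'joint_pos': array([ 1.00802190e+00,  5.33339979e-02,  1.61416629e+00,  1.31691551e-05,
        1.47599725e+00, -1.18982386e-01]), 'joint_vel': array([ 0.00083644, -0.00158742, -0.00126048,  0.00104454, -0.00166469,
        0.00063968]), 'joint_efforts': array([ 1.82335002e-04, -3.94903600e+01, -3.71360958e+01, -1.31893926e-04,
        3.96263422e-03,  2.08661027e-05]), 'tool_pos': array([0.26803638, 0.56398003, 0.23015347]), 'tool_rot': array([-3.24592156e-04,  2.20080063e-01,  9.75481347e-01, -8.95446141e-04]), 'contact_force': array([-0.07701782,  0.43578701,  0.11434712]), 'ft_torque': array([ 0.06054506, -0.05304273, -0.05624243]), 'grasp_force': 0.0, 'gripper_width': 0.9927910362586316}
```

View pics/side0.png

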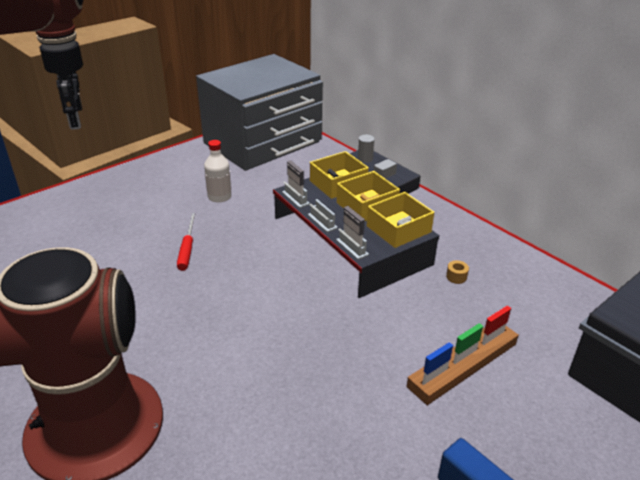

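View pics/top0.png

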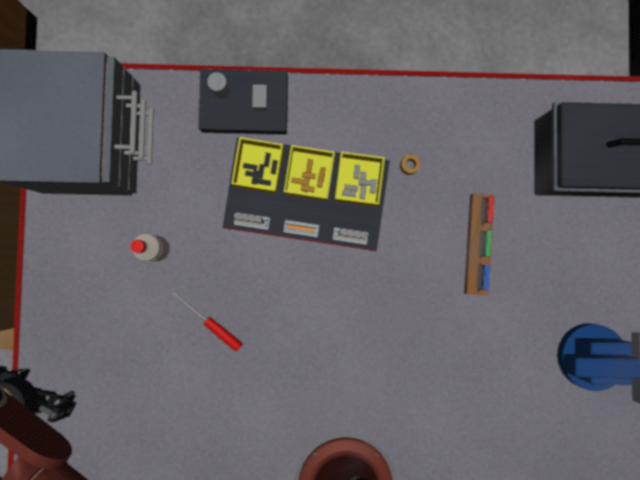

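Run:
```python
import cv2,numpy as np
t=cv2.imread("pics/top0.png");
a=cv2.resize(t[205:250,225:385],None,fx=5,fy=5,interpolation=cv2.INTER_CUBIC)
b=cv2.resize(cv2.transpose(t[185:305,455:505]),None,fx=6,fy=6,interpolation=cv2.INTER_CUBIC)
m=np.zeros((a.shape[0]+b.shape[0],800,3),np.uint8);m[:a.shape[0],:a.shape[1]]=a;m[a.shape[0]:,:b.shape[1]]=b
cv2.imwrite("pics/m1.png",m);print(m.shape,a.shape)
```

```text
(525, 800, 3) (225, 800, 3)
```

View pics/m1.png

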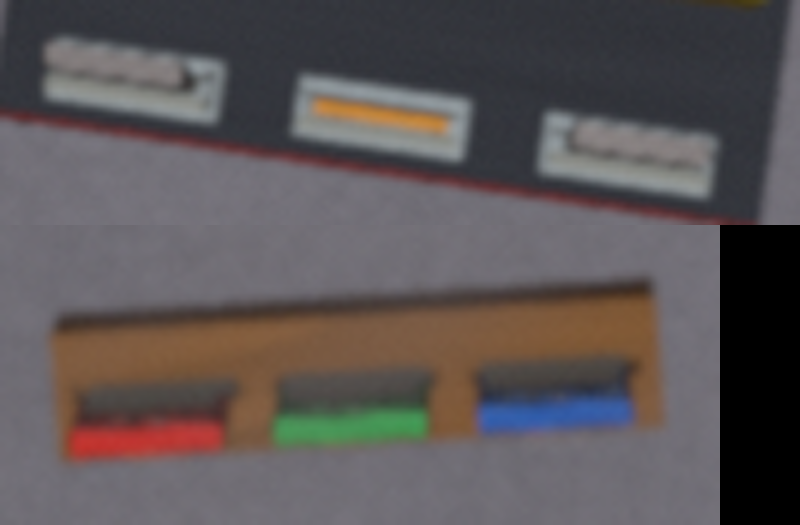

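```bash
cat > h.py <<'E'
from plant import manip, cams
import numpy as np, cv2
from scipy.spatial.transform import Rotation as R
def q2R(q): return R.from_quat(q,scalar_first=True)
def ray(c,uv,z):
    uv=np.atleast_2d(uv).astype(float); K=c["intrinsics"]
    d=np.c_[(uv-K[:2,2])/np.diag(K)[:2],np.ones(len(uv))]; d=q2R(c["orientation"]).apply(d)
    return c["xyz"]+d*((z-c["xyz"][2])/d[:,2])[:,None]
def proj(c,P):
    p=q2R(c["orientation"]).inv().apply(np.atleast_2d(P)-c["xyz"]); K=c["intrinsics"]
    return p[:,:2]/p[:,2:]*np.diag(K)[:2]+K[:2,2]
def pose(xyz,yaw,pts): return R.from_euler('z',yaw).apply(pts)+xyz
def plan(goal,yawy):
    "tool pointing down at goal, tool y axis at world yaw yawy: shift in tool axes"
    s=manip.state(); T=q2R(s["tool_rot"])
    x=[-np.sin(yawy),np.cos(yawy),0]; y=[np.cos(yawy),np.sin(yawy),0]; z=[0,0,-1]
    x=np.cross(y,z); G=R.from_matrix(np.c_[x,y,z])
    return np.round(T.inv().apply(np.array(goal)-s["tool_pos"]),4), np.round((T.inv()*G).as_rotvec(),4)
def snap(n,f):
    c=cams.camera_params(n); im=cams.grab_frame(n); cv2.imwrite(f"pics/{f}.png",im[:,:,::-1]); return c,im
E
python3 - <<'E'
from h import *
c=cams.camera_params("top")
A=lambda p:np.array(p)/5+[225,205]
B=lambda p:np.c_[455+(np.array(p)[:,1]-225)/6,185+np.array(p)[:,0]/6]
cl=A([[298,72],[473,97],[463,162],[291,137]])
print("clip z~.113",ray(c,cl,.112).round(4),ray(c,cl,.112).mean(0)); print("bed",ray(c,A([[380,116]]),.096))
P=ray(c,B([[478,405],[632,397],[633,424],[480,433]]),.084)
print("blue",P.round(4),P.mean(0)); print(np.degrees(np.arctan2(*(P[0]-P[1])[[1,0]])))
k=ray(c,cl,.112); print(np.degrees(np.arctan2(*(k[0]-k[1])[[1,0]])),np.degrees(np.arctan2(*(k[3]-k[2])[[1,0]])))
w=cams.camera_params("wrist"); s=manip.state();T=q2R(s["tool_rot"])
print(w["intrinsics"][0,0],T.inv().apply(w["xyz"]-s["tool_pos"]),(T.inv()*q2R(w["orientation"])).as_matrix().round(3))
g=P.mean(0);print(plan([g[0],g[1],.20],np.radians(-92)))
E
```

```text
clip z~.113 [[0.592  0.1445 0.112 ]
 [0.5829 0.0701 0.112 ]
 [0.5552 0.0738 0.112 ]
 [0.5643 0.1468 0.112 ]] [0.57358878 0.10880516 0.112     ]
bed [[0.57509783 0.10965905 0.096     ]]
blue [[ 0.5045 -0.2921  0.084 ]
 [ 0.4487 -0.2893  0.084 ]
 [ 0.4485 -0.2992  0.084 ]
 [ 0.5039 -0.3023  0.084 ]] [ 0.47641606 -0.29569975  0.084     ]
-2.811552942767
83.01459166909243 82.85693893477514
362.6963359293889 [ 0.07714082 -0.00073447 -0.14174142] [[-0.    -0.953 -0.303]
 [ 1.    -0.    -0.   ]
 [-0.    -0.303  0.953]]
(array([-0.5573, -0.6869,  0.0313]), array([-9.0000e-04,  2.5000e-03,  2.7327e+00]))
```

The rows are not in the units I measure in: shifts go in shares of 62.5 mm and turns go in shares of pi rad. I convert before sending: -0.0458 m is -0.7328, -0.037 m is -0.592.

```bash
for i in 1 2 3; do python3 shift.py '{"aperture":[1,1,1,1,1],"sx":[-0.592,-0.592,-0.592,-0.592,-0.592],"sy":[-0.7328,-0.7328,-0.7328,-0.7328,-0.7328],"sz":[0,0,0,0,0],"ax":[0,0,0,0,0],"ay":[0,0,0,0,0],"az":[0,0,0,0,0]}'; done
for i in 1 2 3; do python3 shift.py '{"aperture":[1,1,1,1,1],"sx":[0,0,0,0,0],"sy":[0,0,0,0,0],"sz":[0,0,0,0,0],"ax":[0,0,0,0,0],"ay":[0,0,0,0,0],"az":[0.0579,0.0579,0.0579,0.0579,0.0579]}'; done
python3 -c "
from h import *
print(plan([.4764,-.2957,.2],np.radians(-92.8)))"
```

```text
time: 0.72
tool_pos: [0.3369, 0.2764, 0.2308]
tool_rot: [-0.0, 0.22, 0.976, -0.0]
contact_force: [0.6, 0.7, -0.1]
gripper_width: 1.003
grasp_force: 0.0
time: 1.35
tool_pos: [0.4057, -0.0099, 0.2311]
tool_rot: [0.0, 0.22, 0.975, 0.0]
contact_force: [1.2, 1.9, -0.1]
gripper_width: 0.998
grasp_force: 0.0
time: 1.98
tool_pos: [0.4745, -0.2962, 0.2308]
tool_rot: [-0.0, 0.22, 0.975, 0.0]
contact_force: [1.7, 0.3, -0.1]
gripper_width: 0.998
grasp_force: 0.0
time: 2.6
tool_pos: [0.4743, -0.2941, 0.2306]
tool_rot: [-0.001, 0.629, 0.778, 0.0]
contact_force: [-0.6, -0.7, 0.1]
gripper_width: 1.002
grasp_force: 0.0
time: 3.22
tool_pos: [0.4743, -0.2941, 0.2306]
tool_rot: [-0.001, 0.906, 0.422, -0.0]
contact_force: [-1.0, -0.0, 0.1]
gripper_width: 1.003
grasp_force: 0.0
time: 3.85
tool_pos: [0.4743, -0.2941, 0.2306]
tool_rot: [-0.0, 1.0, -0.019, -0.0]
contact_force: [0.1, 0.7, 0.4]
gripper_width: 1.002
grasp_force: 0.0
(array([0.0022, 0.0016, 0.0306]), array([-0.0007,  0.0009,  0.0106]))
```

Run:
```python
from h import *
c,im=snap("wrist","w1"); np.savez("pics/w1.npz",**c)
```

```text
(no output)
```

View pics/w1.png

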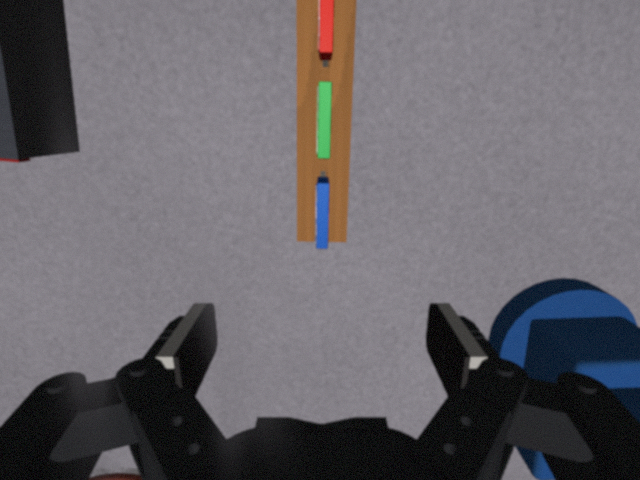

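Run:
```python
from h import *
c=dict(np.load("pics/w1.npz")); im=cv2.imread("pics/w1.png")
for yaw in(-92.8,):
    y=np.radians(yaw); P=pose([.4764,-.2957,.01],y,[[sx*.005,sy*.028,.074] for sx in(-1,1) for sy in(-1,1)]); print(proj(c,P).round(1))
hsv=cv2.cvtColor(im,cv2.COLOR_BGR2HSV); m=cv2.inRange(hsv,(105,120,60),(130,255,255)); m[:, :290]=0;m[:,350:]=0;m[260:]=0
r=cv2.minAreaRect(cv2.findNonZero(m)); b=cv2.boxPoints(r); print(r,b.round(1)); print(ray(c,[r[0]],.084))
for row in range(184,250,6):
    xs=np.where(m[row])[0]; print(row,xs.min() if len(xs) else 0,xs.max() if len(xs) else 0, end='; ')
# block outline top
for row in(60,110,160,200,235):
    mm=cv2.inRange(hsv,(5,100,40),(22,255,255))[row]; xs=np.where(mm)[0]; print(row,xs.min(),xs.max(),ray(c,[[xs.min(),row],[xs.max()+1,row]],.026)[:,:2].round(4).tolist())
```

```text
[[315.8 250. ]
 [316.2 183.9]
 [327.6 250.1]
 [328.8 184. ]]
((322.5, 213.0), (70.0, 11.0), 90.0) [[317. 178.]
 [328. 178.]
 [328. 248.]
 [317. 248.]]
[[ 0.48054563 -0.29618598  0.084     ]]
184 317 328; 190 317 328; 196 317 327; 202 317 327; 208 317 327; 214 317 327; 220 317 327; 226 317 327; 232 317 327; 238 317 326; 244 317 326; 60 297 352 [[0.6033, -0.2788], [0.6015, -0.3273]]
110 297 350 [[0.5624, -0.2764], [0.5606, -0.325]]
160 297 348 [[0.5182, -0.2738], [0.5163, -0.3226]]
200 297 347 [[0.4801, -0.2716], [0.4782, -0.321]]
235 297 345 [[0.4445, -0.2695], [0.4426, -0.3185]]
```

In the tool's units: 0.05 m is 0.8, 0.045 m is 0.72, 0.0176 rad / 3.1416 = 0.0056.

```bash
python3 -c "
from h import *
print(plan([.4775,-.2962,.047],np.radians(-93.2)))"
python3 shift.py '{"aperture":[1,1,1,1,1],"sx":[0.0512,0,0,0,0],"sy":[0.032,0,0,0,0],"sz":[0.48,0.8,0.8,0.72,0],"ax":[0,0,0,0,0],"ay":[0,0,0,0,0],"az":[0.0056,0,0,0,0]}'
python3 -c "
from h import *
print(plan([.4775,-.2962,.047],np.radians(-93.2)))"
```

```text
(array([0.0034, 0.0021, 0.1837]), array([-0.0006,  0.0009,  0.014 ]))
time: 4.53
tool_pos: [0.4746, -0.2938, 0.0516]
tool_rot: [-0.003, 1.0, -0.024, -0.004]
contact_force: [0.2, 0.1, 0.3]
gripper_width: 1.001
grasp_force: 0.0
(array([0.0031, 0.0023, 0.0045]), array([-0.006 ,  0.0081,  0.0079]))
```

In the tool's units: 0.0045 m is 0.072, 0.003 m is 0.048, 0.008 rad / 3.1416 = 0.0025.

```bash
python3 shift.py '{"aperture":[1,1],"sx":[0.048,0],"sy":[0.0368,0],"sz":[0.072,0],"ax":[-0.0019,0],"ay":[0.0025,0],"az":[0.0025,0]}'
python3 -c "
from h import *
print(plan([.4775,-.2962,.047],np.radians(-93.2)))"
```

```text
time: 4.78
tool_pos: [0.4821, -0.3, 0.0542]
tool_rot: [0.004, 1.0, -0.029, 0.006]
contact_force: [0.6, 0.3, -0.1]
gripper_width: 0.995
grasp_force: 0.0
(array([-0.0049, -0.0036,  0.0071]), array([ 0.0084, -0.0114, -0.0014]))
```

```bash
for i in 1 2; do python3 shift.py '{"aperture":[1,1],"sx":[0,0],"sy":[0,0],"sz":[0,0],"ax":[0,0],"ay":[0,0],"az":[0,0]}'|grep -E 'pos|rot'
python3 -c "
from h import *
print(plan([.4775,-.2962,.047],np.radians(-93.2)))";done
```

```text
tool_pos: [0.4812, -0.2993, 0.0529]
tool_rot: [0.004, 1.0, -0.029, 0.005]
(array([-0.0039, -0.0029,  0.0059]), array([ 0.007 , -0.0095, -0.0018]))
tool_pos: [0.4806, -0.2989, 0.0519]
tool_rot: [0.003, 1.0, -0.029, 0.004]
(array([-0.0033, -0.0025,  0.0049]), array([ 0.006 , -0.0081, -0.0019]))
```

```bash
for i in 1 2; do python3 shift.py '{"aperture":[1,1,1,1],"sx":[0,0,0,0],"sy":[0,0,0,0],"sz":[0,0,0,0],"ax":[0,0,0,0],"ay":[0,0,0,0],"az":[0,0,0,0]}'|grep -E 'time'
python3 -c "
from h import *
print(plan([.4775,-.2962,.047],np.radians(-93.2)))";done
```

```text
time: 5.78
(array([-0.0033, -0.0025,  0.0047]), array([ 0.0059, -0.008 , -0.002 ]))
time: 6.28
(array([-0.0033, -0.0025,  0.0048]), array([ 0.006 , -0.008 , -0.0019]))
```

In the tool's units: 0.0048 m is 0.0768, -0.0033 m is -0.0528, -0.008 rad / 3.1416 = -0.0025.

```bash
python3 shift.py '{"aperture":[1,1,1,1],"sx":[-0.0528,0,0,0],"sy":[-0.04,0,0,0],"sz":[0.0768,0,0,0],"ax":[0.0019,0,0,0],"ay":[-0.0025,0,0,0],"az":[-0.0006,0,0,0]}'|grep -E 'time'
python3 -c "
from h import *
print(plan([.4775,-.2962,.047],np.radians(-93.2)))"
```

```text
time: 6.78
(array([-0.0001, -0.0001,  0.0001]), array([ 0.0001, -0.0002,  0.    ]))
```

Close.

```bash
python3 shift.py '{"aperture":[0,0,0,0,0],"sx":[0,0,0,0,0],"sy":[0,0,0,0,0],"sz":[0,0,0,0,0],"ax":[0,0,0,0,0],"ay":[0,0,0,0,0],"az":[0,0,0,0,0]}'; python3 shift.py '{"aperture":[0,0],"sx":[0,0],"sy":[0,0],"sz":[0,0],"ax":[0,0],"ay":[0,0],"az":[0,0]}'
python3 -c "
from h import *
print(plan([.4775,-.2962,.047],np.radians(-93.2)))"
```

```text
time: 7.4
tool_pos: [0.4775, -0.2962, 0.047]
tool_rot: [0.0, 1.0, -0.028, 0.0]
contact_force: [0.1, -0.5, -0.4]
gripper_width: 0.105
grasp_force: 59.9
time: 7.65
tool_pos: [0.4775, -0.2962, 0.047]
tool_rot: [-0.0, 1.0, -0.028, 0.0]
contact_force: [0.8, -0.4, -0.3]
gripper_width: 0.106
grasp_force: 59.9
(array([-0., -0., -0.]), array([-0., -0.,  0.]))
```

In the tool's units: -0.05 m is -0.8, -0.04 m is -0.64.

```bash
python3 shift.py '{"aperture":[0,0,0,0,0],"sx":[0,0,0,0,0],"sy":[0,0,0,0,0],"sz":[-0.32,-0.64,-0.8,-0.8,-0.208],"ax":[0,0,0,0,0],"ay":[0,0,0,0,0],"az":[0,0,0,0,0]}'; python3 -c "
from h import *
print(plan([.5046,.1177,.22],np.radians(-7.1)))"
```

```text
time: 8.28
tool_pos: [0.4793, -0.2976, 0.2264]
tool_rot: [0.003, 1.0, -0.028, 0.004]
contact_force: [-0.3, -0.4, -0.8]
gripper_width: 0.111
grasp_force: 59.8
(array([ 0.0021, -0.4161,  0.0041]), array([ 0.0102, -0.002 , -1.5026]))
```

In the tool's units: -0.055 m is -0.88, -0.05 m is -0.8.

```bash
python3 shift.py '{"aperture":[0,0,0,0,0],"sx":[0,0,0,0,0],"sy":[-0.48,-0.8,-0.88,-0.88,-0.88],"sz":[0,0,0,0,0],"ax":[0,0,0,0,0],"ay":[0,0,0,0,0],"az":[0,0,0,0,0]}'|grep pos;python3 shift.py '{"aperture":[0,0,0,0,0],"sx":[0,0,0,0,0],"sy":[-0.88,-0.8,-0.64,-0.416,0],"sz":[0,0,0,0,0],"ax":[0,0,0,0,0],"ay":[0,0,0,0,0],"az":[0,0,0,0,-0.0382]}'|grep pos;python3 shift.py '{"aperture":[0,0,0,0,0],"sx":[0,0,0,0,0],"sy":[0,0,0,0,0],"sz":[0,0,0,0,0],"ax":[0,0,0,0,0],"ay":[0,0,0,0,0],"az":[-0.0541,-0.0541,-0.0541,-0.0541,-0.0541]}'|grep pos;python3 shift.py '{"aperture":[0,0,0,0,0],"sx":[0,0,0,0,0],"sy":[0,0,0,0,0],"sz":[0,0,0,0,0],"ax":[0,0,0,0,0],"ay":[0,0,0,0,0],"az":[-0.0541,-0.0541,-0.0382,-0.0223,0]}';python3 shift.py '{"aperture":[0,0],"sx":[0,0],"sy":[0,0],"sz":[0,0],"ax":[0,0],"ay":[0,0],"az":[0,0]}' |grep time
python3 - <<'E'
from h import *
print(plan([.5046,.1177,.22],np.radians(-7.1)))
print(manip.state()["tool_pos"])
c,im=snap("wrist","w2"); np.savez("pics/w2.npz",**c)
E
```

```text
tool_pos: [0.4905, -0.0498, 0.2194]
tool_pos: [0.4999, 0.1209, 0.2192]
tool_pos: [0.5, 0.1191, 0.2192]
time: 10.78
tool_pos: [0.5002, 0.1191, 0.2193]
tool_rot: [-0.0, 0.751, 0.661, -0.001]
contact_force: [-0.5, -0.6, -0.9]
gripper_width: 0.109
grasp_force: 59.7
time: 11.02
(array([-0.0009,  0.0041, -0.0002]), array([-0.0002,  0.    , -0.0032]))
[0.50060039 0.11913458 0.21984815]
```

View pics/w2.png

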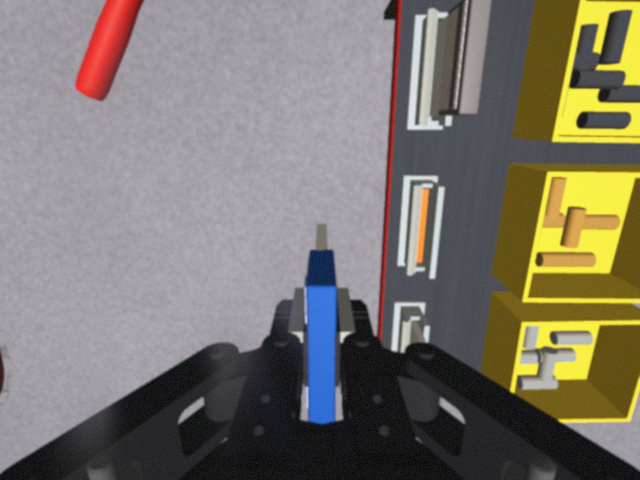

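Run:
```python
from h import *
im=cv2.imread("pics/w2.png")
a=cv2.resize(im[165:285,385:460],None,fx=5,fy=5,interpolation=cv2.INTER_CUBIC)
b=cv2.resize(im[220:310,285:360],None,fx=5,fy=5,interpolation=cv2.INTER_CUBIC)
m=np.zeros((600,750,3),np.uint8); m[:600,:375]=a; m[:450,375:]=b; cv2.imwrite("pics/w2c.png",m)
```

```text
(no output)
```

View pics/w2c.png

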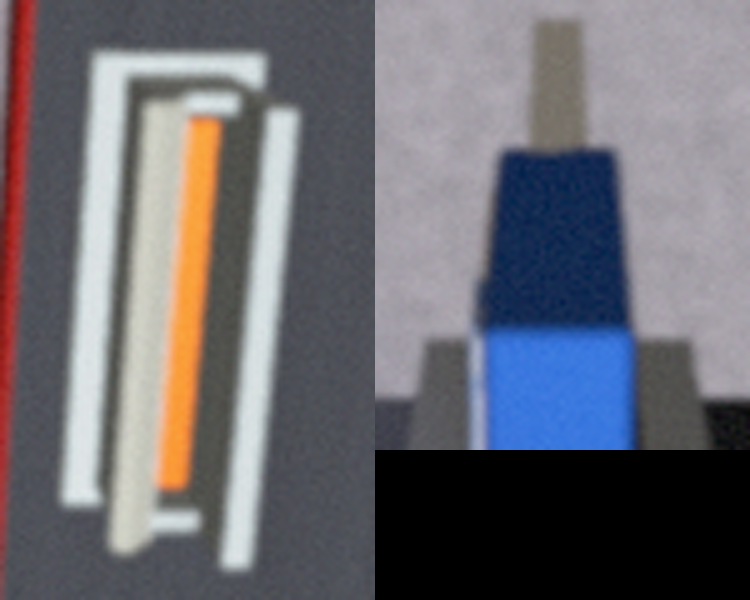

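Run:
```python
from h import *
c=dict(np.load("pics/w2.npz"))
A=lambda p:np.array(p)/5+[385,165]-.4
yaw=np.radians(-7.1)
def show(n,p,z):
    w=ray(c,A(p),z); d=R.from_euler('z',-yaw).apply(w-[.574,.109,z]); 
    print(n,(1000*d[:,:2]).round(1).tolist())
show("backwall top TL TR BR BL",[[267,105],[300,110],[252,570],[219,570]],.116)
show("bed right edge",[[220,118],[188,490]],.096)
show("stop inner",[[210,115],[175,512]],.102)
show("flare L/R, top/bot",[[145,100],[188,100],[108,550],[140,550]],.110)
show("flare R @106",[[188,100],[150,550]],.106)
show("plate",[[92,52],[267,52],[62,505]],.083)
print(c["xyz"])
# holder held expected (in tool): TCP at 37mm above underside
s=manip.state(); T=q2R(s["tool_rot"])
P=[[x,y,z] for z,pts in ((-.037,[(.028,-.005),(.028,.005)]),(.037,[(.028,-.0025),(.028,.0025)]),(-.001,[(.028,-.005),(.028,.005)])) for x,y in pts]
P=T.apply([[x,y,zz] for x,y,zz in P])+s["tool_pos"]
print(((proj(c,P)-[285,220]+.4)*5+[375,0]).round(0))
```

```text
backwall top TL TR BR BL [[5.6, 35.9], [10.2, 35.2], [9.9, -33.0], [5.1, -33.0]]
bed right edge [[5.4, 30.6], [5.4, -28.3]]
stop inner [[2.1, 32.1], [1.9, -29.5]]
flare L/R, top/bot [[-9.5, 35.6], [-3.5, 35.6], [-10.0, -32.4], [-5.2, -32.4]]
flare R @106 [[-2.4, 34.9], [-2.6, -34.1]]
plate [[-11.2, 38.5], [15.5, 38.4], [-11.3, -36.1]]
[0.51054682 0.19525285 0.36154963]
[[476. 319.]
 [634. 319.]
 [532.  11.]
 [581.  11.]
 [495. 133.]
 [617. 133.]]
```

```bash
python3 -c "
from h import *
print(plan([.5757,.1111,.165],np.radians(-7.2)))"
```

```text
(array([0.0016, 0.0755, 0.0549]), array([-0.0001,  0.0001, -0.0014]))
```

In the tool's units: 0.0455 m is 0.728, 0.03 m is 0.48, -0.0014 rad / 3.1416 = -0.0004.

```bash
python3 shift.py '{"aperture":[0,0,0,0,0],"sx":[0.0256,0,0,0,0],"sy":[0.48,0.728,0,0,0],"sz":[0,0,0.4,0.48,0],"ax":[0,0,0,0,0],"ay":[0,0,0,0,0],"az":[-0.0004,0,0,0,0]}'|grep force;python3 shift.py '{"aperture":[0,0,0,0],"sx":[0,0,0,0],"sy":[0,0,0,0],"sz":[0,0,0,0],"ax":[0,0,0,0],"ay":[0,0,0,0],"az":[0,0,0,0]}'|grep -E 'time|force';  python3 - <<'E'
from h import *
print(plan([.5757,.1111,.165],np.radians(-7.2)))
c,im=snap("wrist","w3"); cs,si=snap("side","s3")
s=manip.state();T=q2R(s["tool_rot"]); H=s["tool_pos"]+T.apply([-.001,.0002,.037]); y=np.radians(-7.2)
a=im[60:360,200:440]; a=cv2.resize(a,None,fx=2,fy=2)[...,::-1]
b=cv2.resize(si[140:270,265:365],None,fx=4,fy=4,interpolation=cv2.INTER_CUBIC)[:,:,::-1]
m=np.zeros((600,800,3),np.uint8); m[:600,:400]=a[:,40:440]; m[:520,400:]=b; cv2.imwrite("pics/m3.png",m)
E
```

```text
contact_force: [-1.3, -0.3, -1.1]
grasp_force: 59.7
time: 12.2
contact_force: [-0.0, 0.3, -1.0]
grasp_force: 59.7
(array([-0.0003, -0.0004,  0.0007]), array([ 0.0011, -0.0002,  0.0005]))
```

View pics/m3.png

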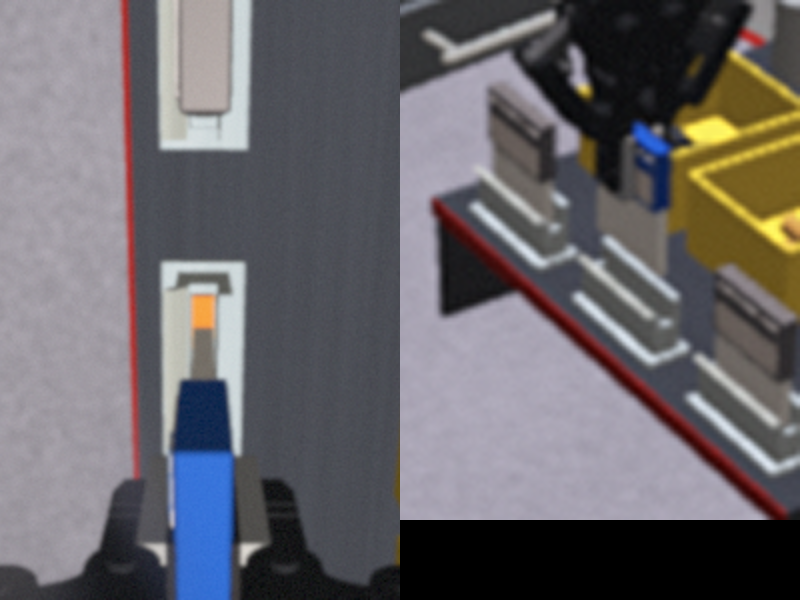

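In the tool's units: 0.008 m is 0.128, -0.0004 m is -0.0064.

```bash
python3 shift.py '{"aperture":[0,0,0,0,0],"sx":[-0.0048,0,0,0,0],"sy":[-0.0064,0,0,0,0],"sz":[0.128,0.128,0.128,0.064,0],"ax":[0,0,0,0,0],"ay":[0,0,0,0,0],"az":[0,0,0,0,0]}'; python3 shift.py '{"aperture":[0,0],"sx":[0,0],"sy":[0,0],"sz":[0,0],"ax":[0,0],"ay":[0,0],"az":[0,0]}'
```

```text
time: 12.92
tool_pos: [0.575, 0.111, 0.1363]
tool_rot: [-0.0, 0.75, 0.661, -0.0]
contact_force: [0.0, 0.2, -0.7]
gripper_width: 0.109
grasp_force: 59.7
time: 13.18
tool_pos: [0.5757, 0.111, 0.1374]
tool_rot: [0.0, 0.75, 0.662, 0.0]
contact_force: [-0.1, 0.0, -0.3]
gripper_width: 0.108
grasp_force: 59.7
```

In the tool's units: 0.002 m is 0.032.

```bash
python3 shift.py '{"aperture":[0,0,0,0],"sx":[0,0,0,0],"sy":[0,0,0,0],"sz":[0.032,0.032,0,0],"ax":[0,0,0,0],"ay":[0,0,0,0],"az":[0,0,0,0]}'|grep -E "pos|contact"; for i in 1 2 3; do python3 shift.py '{"aperture":[0,0,0],"sx":[0,0,0],"sy":[0,0,0],"sz":[0.024,0,0],"ax":[0,0,0],"ay":[0,0,0],"az":[0,0,0]}'|grep -E "pos|contact"; done
```

```text
tool_pos: [0.5754, 0.111, 0.133]
contact_force: [-0.3, -0.1, 0.1]
tool_pos: [0.5755, 0.111, 0.1322]
contact_force: [-2.1, -0.6, 4.8]
tool_pos: [0.5755, 0.1111, 0.1309]
contact_force: [-3.0, -0.9, 6.6]
tool_pos: [0.5755, 0.111, 0.1297]
contact_force: [-3.7, 0.3, 6.9]
```

```bash
for i in 1 2 3; do python3 shift.py '{"aperture":[0,0,0],"sx":[0,0,0],"sy":[0,0,0],"sz":[0.016,0,0],"ax":[0,0,0],"ay":[0,0,0],"az":[0,0,0]}'|grep -E "pos|contact"; done
```

```text
tool_pos: [0.5756, 0.111, 0.129]
contact_force: [-3.1, -0.6, 8.7]
tool_pos: [0.5756, 0.111, 0.1282]
contact_force: [-4.4, -0.8, 8.7]
tool_pos: [0.5756, 0.111, 0.1274]
contact_force: [-4.5, -0.4, 10.0]
```

In the tool's units: 0.001 m is 0.016.

```bash
for i in 1 2; do python3 shift.py '{"aperture":[0,0,0],"sx":[0,0,0],"sy":[0,0,0],"sz":[0.016,0,0],"ax":[0,0,0],"ay":[0,0,0],"az":[0,0,0]}'|grep -E "pos|contact"; done
```

```text
tool_pos: [0.5757, 0.111, 0.1269]
contact_force: [-6.4, -0.4, 11.9]
tool_pos: [0.5758, 0.1111, 0.1269]
contact_force: [-7.4, -1.4, 16.2]
```

In the tool's units: 0.001 m is 0.016, -0.0005 m is -0.008.

```bash
python3 shift.py '{"aperture":[0,0,0,0],"sx":[0,0,0,0],"sy":[-0.008,0,0,0],"sz":[0.016,0,0,0],"ax":[0,0,0,0],"ay":[0,0,0,0],"az":[0,0,0,0]}'
python3 - <<'E'
from h import *
print(manip.state()["ft_torque"])
c,im=snap("wrist","w4"); cs,si=snap("side","s4")
m=np.zeros((600,800,3),np.uint8); m[:600,:400]=cv2.resize(im[60:360,200:440],None,fx=2,fy=2)[:,40:440,::-1]
m[:520,400:]=cv2.resize(si[140:270,265:365],None,fx=4,fy=4,interpolation=cv2.INTER_CUBIC)[:,:,::-1]; cv2.imwrite("pics/m4.png",m)
E
```

```text
time: 17.18
tool_pos: [0.5758, 0.1111, 0.1269]
tool_rot: [0.001, 0.75, 0.662, 0.0]
contact_force: [-8.2, -1.3, 19.0]
gripper_width: 0.107
grasp_force: 62.4
[-0.22048455  1.82798001 -0.04795606]
```

View pics/m4.png

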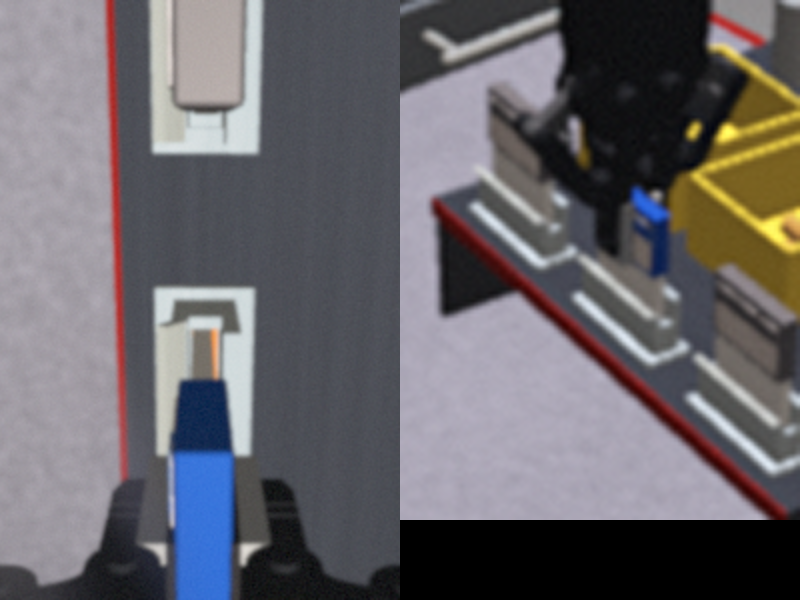

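```bash
python3 shift.py '{"aperture":[0,0,0,0],"sx":[0,0,0,0],"sy":[0,0,0,0],"sz":[0,0,0,0],"ax":[0,0,0,0],"ay":[0,0,0,0],"az":[0,0,0,0]}' && python3 -c "
from plant import manip, cams
print(manip.job_done())"
```

```text
time: 17.77
tool_pos: [0.5757, 0.1111, 0.1269]
tool_rot: [0.001, 0.75, 0.662, 0.0]
contact_force: [-9.0, -1.4, 19.3]
gripper_width: 0.108
grasp_force: 62.4
the job is handed in; nothing more can be done
None
```

The blue holder is in the empty clip, upright with its card facing the riser's front, and still gripped and pressed onto the bed's hard stop with about 19 N; I handed the job in at 17.8 s of robot time, but no verdict was returned.

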